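Set the level thumbwheel on a treatment console and start it

TASK

Get the treatment console going at the yellow level: with a fingertip, flick the ribbed thumbwheel away from the robot, click by click, until the yellow rib stands at the top between the pointers, without running past yellow. Then press the green start button all the way down and let it come up again. Only touch the controls: do not shove or lift the console, and leave the bottle, wipes tub, jar and tray where they are.

Things in the scene. Friction and masses are not known exactly. Their poses are not given: they have to be found in the camera images.
- console: white desktop treatment console, 200 (x) x 240 (y) x 75 mm high, about 3 kg, loose on rubber feet; origin at the centre of its underside, on the work surface; its own x points away from the robot at yaw 0, y left, z up. Its flat top deck, 75 mm up, carries a dark display (far side), the thumbwheel (left half) and the start button (right half)
- wheel_top (a point): crest of the rib that is at the top when the thumbwheel rests in a click, at mid-width; 99 mm above the work surface, 24 mm above the deck, at x -15, y +50 mm in the console's frame; fixed to the console, does not turn. Two small dark pointers on the deck flank the wheel in line with it. The neighbour ribs' crests are 22 mm nearer and farther and 9 mm lower: a fingertip 6 to 7 mm below this point meets only the top rib
- wheel_axle (a point): centre of the black thumbwheel, on its level axle (along the console's y), 34 mm below wheel_top and 10 mm below the deck. The wheel is 24 mm wide: a hub of radius 22 mm with eight coloured ribs every 45 degrees, 7 mm thick, round crests at radius 34 mm; only its upper part stands out of the deck
- wheel (a joint): turn of the thumbwheel, rad; grows as its top moves away from the robot (console +x). Sprung into clicks at multiples of 0.785; a rib needs about 4 N to push, and let go past half-way it falls into the next click. Rib on top: 0 white, 0.785 blue, 1.571 green, 2.356 purple, 3.142 yellow, 3.927 red, then dark grey, turquoise. Starts at white, blue or green (rarely balanced half-way)
- start_top (a point): centre of the top face of the green start button, 28 mm diameter, when up 93 mm above the work surface; the point moves with the button. In the console's frame it lies at x -15, y -60 mm, in a grey collar of 44 mm diameter that stands 12 mm above the deck
- start (a joint): travel of the start button, m: 0 up, 0.006 fully down; springs back; 1.5 N starts it, 5 N holds it fully down
- pump_mid (a point): amber bottle with black cap and paper label, 62 mm diameter, 165 mm tall, 0.3 kg, loose, beside or behind the console; this point is on its axis half-way up. Leave it alone
- wipes_mid (a point): white wipes tub with a blue band, 90 mm diameter, 149 mm tall, 0.4 kg, loose, beside or behind the console; this point is on its axis 72 mm up. Leave it alone
- jar_mid (a point): small clear jar with white lid, 56 mm diameter, 60 mm tall, 0.12 kg, loose, beside or behind the console; this point is on its axis half-way up. Leave it alone
- tray_in (a point): shallow steel tray, 100 x 170 x 28 mm, 0.3 kg, loose, behind the console as seen from the robot; this point is the centre of its inner floor. Leave it alone

How it is judged:
On the way, in this order (a step that is already met when the one before it is completed fails the run):
1. the yellow rib rests at the top, in its click (value of joint wheel between 2.9916 and 3.2916 rad), for 0.3 s.
2. the start button is pressed all the way down (value of joint start above 0.0045 m), for 0.05 s.
At the end, for the whole second after the job is handed in: The wheel rests with the yellow rib on top (within 0.15 rad of 3.142); the start button has been pressed since (4.5 of 6 mm or more) and is up again (under 1.5 mm); console, bottle, tub, jar and tray stand within 20 mm of where they were (all of step 1 and velocity of joint wheel between -0.1 and 0.1 rad/s and value of joint start below 0.0015 m and distance of each of console, pump_mid, wipes_mid, jar_mid, tray_in from where it was at the start of the episode below 0.02 m and height (world z) of console below 0.008 m and linear speed of console below 0.02 m/s); the robot touches nothing.
It fails at once if the wheel runs past the yellow rib (value of joint wheel above 3.6416 rad).
It fails at once if the wheel is rolled towards the robot, back past the white rib (value of joint wheel below -0.6 rad).
It fails at once if the start button is pressed before the yellow rib is at the top (value of joint start above 0.003 m and not (value of joint wheel between 2.9916 and 3.2916 rad)).
It fails at once if the console is lifted, tipped or shoved more than 20 mm (height (world z) of console above 0.01 m or angle between console's own z axis and vertical above 0.12 rad or distance of console from where it was at the start of the episode above 0.02 m).
It fails at once if the bottle, tub, jar or tray is moved more than 20 mm, lifted or knocked over (distance of any of pump_mid, wipes_mid, jar_mid, tray_in from where it was at the start of the episode above 0.02 m).
It also fails if it takes over 53 s, if anything falls off the work surface, if the arm or the gripper's body presses on something with over 40 N, if the wrist force passes 120 N, or if a joint passes its speed limit or range.

ROBOT

A 6-joint arm with a two-finger parallel gripper is mounted at the origin on the work surface. World frame = base frame: x ahead of the robot, y to its left, z up, the work surface at z = 0. Lengths are in m, angles in rad, forces in N, time in s.
With the tool pointing down it reaches from about 0.35 to 0.8 m from the base axis. Payload 7.3 kg.
Tool frame: the origin (TCP) lies midway between the tips of the shut fingers; the grasp point (between the pads) lies 19 mm behind it; z points along the fingers, y is the direction in which the jaws open and shut (so a half turn about z gives the same grasp; the last joint's range is limited). The gripper opens to 85 mm and grips with 20 to 120 N. Pads are 22 mm wide; open, the fingers measure 114 mm over their backs; the gripper's body (76 mm by 85 mm) begins 54 mm behind the grasp point. The pads swing forward as they close: fully open they stand 13 mm farther back than shut.
Start: joints at [-1.29, 0.342, 1.524, -0, 1.275, -0.146], TCP at [0.217, -0.478, 0.231] pointing down, gripper open.
Joint ranges: [-2.53, 2.53], [-0.77, 2.02], [0.04, 2.7], [-1, 4.14], [0.28, 2.66], [-3.11, 3.11]. Speed limits (rad/s): [2.57, 2.57, 3.14, 3.14, 3.14, 3.14].

INTERFACE

Orientations are given as [roll, pitch, yaw] about the fixed x, y, z axes, in that order (R = Rz(yaw) Ry(pitch) Rx(roll)).
In Python, from plant import r, viewer gives the robot as it stands.
- The arm moves only by the shell command python3 -m inch 'ROWS' [FORCE]. ROWS is JSON, a list that holds one entry, the list of rows, each a list of 7 numbers: the shift along the world's x, y, z as a fraction of full scale, then the turn, a rotation vector about the world's x, y, z as a fraction of full scale, then the closure, from 0 (fully open) to 1 (shut). In form: [[[dx, dy, dz, wx, wy, wz, grip], ...]]. A call has 1 to 20 rows; each row shifts and turns the commanded pose from where the row before left it; what a row does not reach is not made up. Full scale, the value 1, is 150 mm for a shift and 90 degrees for a turn. A row lasts 1/12 s, in which the tool goes at most 41.7 mm and 7.16 degrees, less where a joint would pass 70% of its speed; a pose out of reach is approached as far as the arm can. A call with a number of a shift or a turn outside -1 to 1 is refused whole. A call with a gripper value outside its range is refused whole. The fingers move at their own pace and stop on an object; FORCE is the grip in N (left out, the last holds). Time passes only in rows, so rows that do not move let the fingers close. It gives the time, the measured TCP pose, the force and the opening at its end, in the units of the state.
- r.observe(): the state, without advancing time (a new reading comes with each control period).
- viewer.grab_frame(name): name is "scene" or "side" or "wrist"; returns a dict with "pixels" (420x560x3 uint8, red, green, blue), "mtx" (3x3 intrinsics, pixels), "k1" (the pictures are not rectified: a ray, as slopes to the right and down, at radius r is drawn at 1 + k1 r^2 times it, then the intrinsics apply), "eye" and "attitude" of the camera in the world; the wrist camera has in their place "T_tool_cam" (4x4, takes a point from camera to tool coordinates, whose origin is the TCP and whose axes are the flange's). Camera axes: x right, y up, looking along -z (the intrinsics and any distortion apply to the point x, -y, -z); pixel columns grow to the right and rows downward; lengths in m; the calibration is good to about 2 mm. A picture is of the moment at which its call begins: read the wrist's pose just before it. There is no depth.
- r.sign_off(): hands the job in, once; it reports no verdict.
Trained networks look in a picture, given as the dict that the camera call returned (one of the last four; its "shot" number tells which), for a name from the list of things; names that differ only in an ending like _2 or _b are one class to them, and where a whole thing is asked for, a point or a joint stands for the part that bears it (a point fixed in the world has none). Each returns a list of dicts, best first, with "score" (0 to 1); they miss things now and then, are a little off and sometimes report something else, mostly with a low value. They report only what shows in the picture. A call takes as long as a camera call.
- viewer.cut_out(picture, name): "mask" (420x560 bool, what is visible of it) and "extent" ([centre column, centre row, width, height] in pixels, round what is visible of it).
- viewer.tip_of(picture, name): "position" ([column, row] in pixels: a listed point, or the origin of a listed thing).
The state is a dict: "t": time; "joint_positions": joint angles; "qvel": joint speeds; "joint_torque": joint torques, N m; "tool_pos": TCP position; "orientation": TCP orientation; "ft_force": force on the tool from outside, world axes, zero at the start; "torque": the same for the moment, N m; "width": finger opening in m.
Only numpy, scipy, OpenCV 4.12 (cv2) and the standard library are available. Lean on these libraries where they do the work, as an engineer would, in place of code of your own. Each camera call takes 0.05 s, during which the arm holds its last target. There are 200 camera calls.

## Working session

There is one attempt and no reset: what is moved stays moved. The work goes in short steps, Python scripts to look and compute and a shell command to move; the robot and the scene stay as the last step left them, time stands still between calls to the robot, and variables do not carry over. Pictures are saved under pics/ and viewed, about 8 in all and at most 12, crops included, and the job is handed in when it is done.

```bash
mkdir -p pics; ls
cat > h.py <<'E'
import numpy as np, cv2
from scipy.spatial.transform import Rotation as R
from plant import r, viewer
def cam(f, st=None):
    if 'eye' in f:
        A=np.array(f['attitude'],float)
        if A.shape==(3,3): Rm=A
        elif A.size==3: Rm=R.from_euler('xyz',A).as_matrix()
        else: Rm=R.from_quat(A).as_matrix()
        return np.array(f['eye']),Rm
    T=np.array(f['T_tool_cam']); Rt=R.from_euler('xyz',st['orientation']).as_matrix()
    return Rt@T[:3,3]+np.array(st['tool_pos']), Rt@T[:3,:3]
def ray(f,uv,st=None):
    d=np.array([f['k1'],0,0,0],float)
    x,y=cv2.undistortPoints(np.array([[uv]],float),np.array(f['mtx'],float),d)[0,0]
    e,Rm=cam(f,st); v=Rm@np.array([x,-y,-1]); return e,v/np.linalg.norm(v)
def onz(f,uv,z,st=None):
    e,v=ray(f,uv,st); return e+v*(z-e[2])/v[2]
def proj(f,P,st=None):
    e,Rm=cam(f,st); p=Rm.T@(np.array(P)-e); p=p*[1,-1,-1]; s=p[:2]/p[2]
    s=s*(1+f['k1']*(s@s)); M=np.array(f['mtx']); return (M@[*s,1])[:2]
def save(f,n): cv2.imwrite('pics/'+n,cv2.cvtColor(f['pixels'],cv2.COLOR_RGB2BGR))
E
python3 - <<'E'
from h import *
s=r.observe(); print(s)
Z=dict(wheel_top=.099,start_top=.093,console=0,pump_mid=.0825,wipes_mid=.072,jar_mid=.03,tray_in=.002)
ims=[]
for c in ('scene','side'):
    f=viewer.grab_frame(c); ims.append(f['pixels'][...,::-1]); print(c,f['eye'],f['attitude'],f['k1'])
    for n,z in Z.items():
        for d in viewer.tip_of(f,n)[:1]: print(n,d['score'],np.round(d['position'],1),onz(f,d['position'],z).round(4))
cv2.imwrite('pics/a.png',cv2.resize(np.vstack(ims),(800,1200))[:600]);cv2.imwrite('pics/b.png',cv2.resize(ims[1],(800,600)))
E
```

```text
pics
{'t': 0.0, 'joint_positions': array([-1.29001168e+00,  3.42738374e-01,  1.52503043e+00,  6.40058262e-06,
        1.27542993e+00, -1.45986138e-01]), 'qvel': array([ 0.00060947, -0.00099952, -0.00071974,  0.00015675,  0.0021814 ,
       -0.00039397]), 'joint_torque': array([ 7.43801070e-05, -4.33681118e+01, -2.46010637e+01, -2.99735548e-04,
        7.93910207e-03,  1.26028101e-05]), 'tool_pos': array([ 0.21722714, -0.47749415,  0.23061317]), 'orientation': array([-3.14000455e+00, -2.39687918e-04,  4.26768724e-01]), 'ft_force': array([ 0.11121811, -0.40599194, -0.1461284 ]), 'torque': array([-0.04247875,  0.02455045, -0.02868822]), 'width': 0.0857279435327112}
scene [ 1.40954078 -0.2840564   1.03864106] [0.74018119 0.01497436 1.18330724] -0.20066462520585754
wheel_top 0.64 [315.5 196.3] [0.5876 0.1134 0.099 ]
start_top 0.46 [270.7 197.6] [0.5428 0.0112 0.093 ]
console 0.59 [298.4 227. ] [0.5851 0.0684 0.    ]
pump_mid 0.91 [204.9 204. ] [ 0.489  -0.1461  0.0825]
wipes_mid 0.71 [381.5 196.4] [0.6303 0.2807 0.072 ]
jar_mid 0.73 [384.1 263.7] [0.7959 0.2016 0.03  ]
tray_in 0.6 [300.6 279.5] [0.7415 0.0077 0.002 ]
side [0.08607584 0.83821966 0.72856661] [ 0.9740393  -0.02090742 -2.54116348] 0.013559677230083745
wheel_top 0.78 [270.9 233.1] [0.5746 0.1199 0.099 ]
start_top 0.66 [309.3 221.2] [0.5355 0.0249 0.093 ]
console 0.58 [279.9 255. ] [0.5845 0.0662 0.    ]
pump_mid 0.88 [357.3 205. ] [ 0.4851 -0.1158  0.0825]
wipes_mid 0.68 [207.4 274.4] [0.6178 0.2789 0.072 ]
jar_mid 0.72 [173.5 242.6] [0.7882 0.2037 0.03  ]
tray_in 0.88 [243.7 218.6] [ 0.7429 -0.0017  0.002 ]
```

View picture.

View pics/a.png

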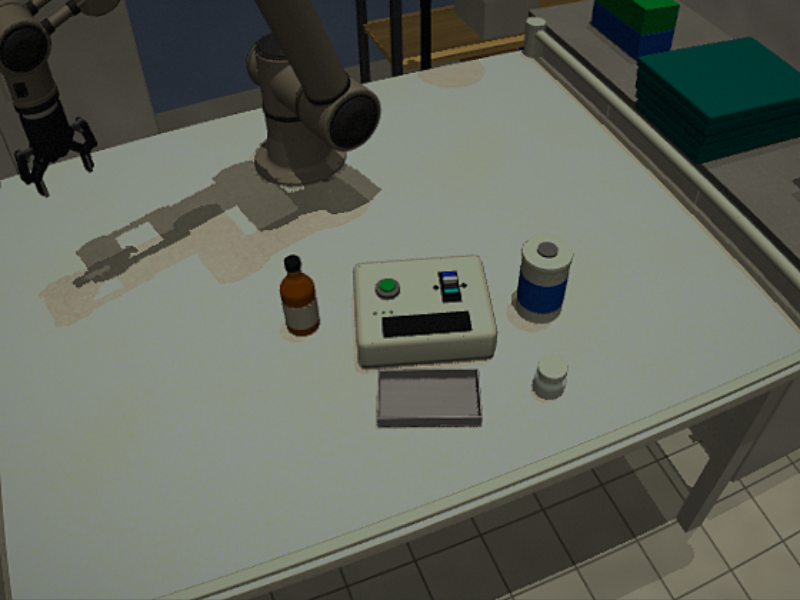

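View pics/b.png

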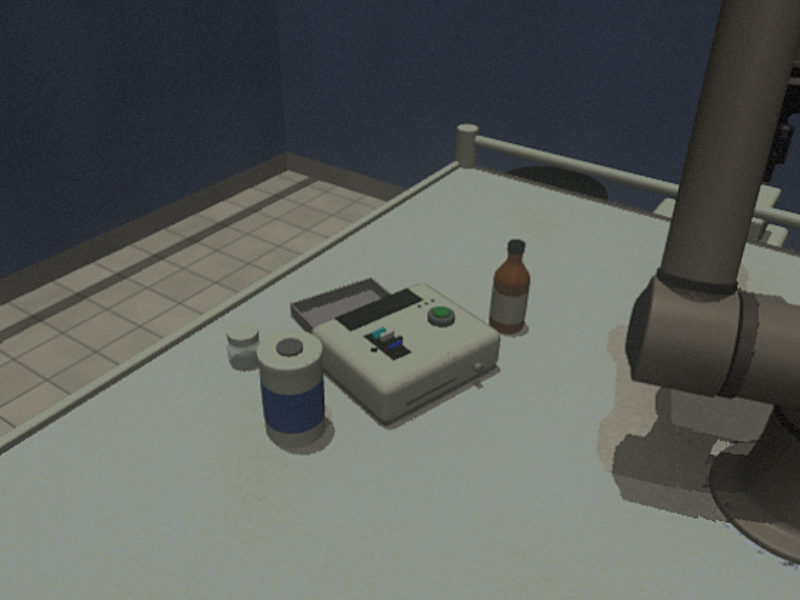

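The white rib is on top between the pointers (800×600 view: column 450, row 282), so the wheel starts at 0 and needs four clicks. The console is yawed about −21°. I'll move over it with the jaw axis along the console's x.

```bash
python3 -m inch '[[[0.142,0.2025,0.007,0,0,0.0272,0],[0.142,0.2025,0.007,0,0,0.0272,0],[0.142,0.2025,0.007,0,0,0.0272,0],[0.142,0.2025,0.007,0,0,0.0272,0],[0.142,0.2025,0.007,0,0,0.0272,0],[0.142,0.2025,0.007,0,0,0.0272,0],[0.142,0.2025,0.007,0,0,0.0272,0],[0.142,0.2025,0.007,0,0,0.0272,0],[0.142,0.2025,0.007,0,0,0.0272,0],[0.142,0.2025,0.007,0,0,0.0272,0],[0.142,0.2025,0.007,0,0,0.0272,0],[0.142,0.2025,0.007,0,0,0.0272,0],[0.142,0.2025,0.007,0,0,0.0272,0],[0.142,0.2025,0.007,0,0,0.0272,0],[0.142,0.2025,0.007,0,0,0.0272,0],[0.142,0.2025,0.007,0,0,0.0272,0],[0.142,0.2025,0.007,0,0,0.0272,0],[0.142,0.2025,0.007,0,0,0.0272,0],[0,0,0,0,0,0,0],[0,0,0,0,0,0,0]]]'
python3 - <<'E'
from h import *
s=r.observe(); f=viewer.grab_frame('wrist'); print(s['tool_pos'],s['orientation'],np.round(f['T_tool_cam'],3))
for n,z in dict(wheel_top=.099,start_top=.093,console=0).items():
    for d in viewer.tip_of(f,n)[:2]: print(n,d['score'],np.round(d['position'],1),onz(f,d['position'],z,s).round(4))
save(f,'c.png')
E
```

```text
t: 2.47
tool_pos: [0.6011, 0.0706, 0.2494]
orientation: [-3.141, 0.0, 1.199]
ft_force: [0.1, -0.8, -0.1]
width: 0.0853
[0.60113806 0.07055325 0.24938605] [-3.14083709e+00  4.19533238e-04  1.19877675e+00] [[-0.002  0.946  0.323  0.084]
 [ 1.     0.002 -0.     0.001]
 [-0.001  0.323 -0.946 -0.142]
 [ 0.     0.     0.     1.   ]]
wheel_top 0.55 [237.8 158.6] [0.5796 0.116  0.099 ]
console 0.9 [262.7 184.3] [0.5776 0.0645 0.    ]
```

View pics/c.png

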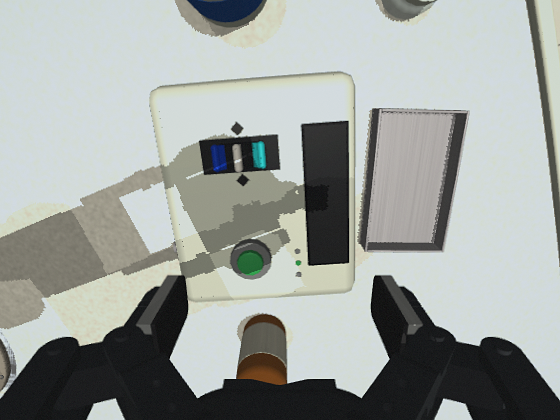

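The picture shows white on top at (238,158), between the pointers at (237,128) and (243,180), blue nearer, turquoise farther. The green button is at about (250,263).

Run:
```python
from h import *
s=r.observe(); f=viewer.grab_frame('wrist')
hsv=cv2.cvtColor(f['pixels'],cv2.COLOR_RGB2HSV)
g=cv2.inRange(hsv,(50,120,40),(75,255,255)); n,l,st,c=cv2.connectedComponentsWithStats(g)
i=1+st[1:,4].argmax(); print('green',c[i],st[i]); S=onz(f,c[i],.093,s); print(S)
P=[onz(f,p,.076,s) for p in [(237,128.5),(242.5,180)]]; W=(P[0]+P[1])/2; print('ptr',P,W)
W2=onz(f,(238,158),.099,s); print('white',W2)
for a,b in ((W,S),(W2,S),(P[0],P[1])):
    d=(a-b)[:2]; print('yaw',np.degrees(np.arctan2(-d[0],d[1])),np.linalg.norm(d))
for p in [(171,170),(352,100),(354,280)]: print(onz(f,p,.07,s))
```

```text
green [249.75793651 259.4484127 ] [237 247  26  26 504]
[0.54704584 0.01332008 0.093     ]
ptr [array([0.58567507, 0.13713314, 0.076     ]), array([0.57043822, 0.08934683, 0.076     ])] [0.57805665 0.11323999 0.076     ]
white [0.57929183 0.11361349 0.099     ]
yaw -17.24207634310411 0.10462149375919384
yaw -17.823455526074024 0.10534975324232432
yaw -17.68507531139968 0.050156687616975996
[0.50633768 0.1245683  0.07      ]
[0.69629657 0.12109797 0.07      ]
[ 0.63991605 -0.06449965  0.07      ]
```

```bash
python3 -m inch '[[[0.022,0.112,0,0,0,0.0213,0],[0.022,0.112,0,0,0,0.0213,0],[0,0,-0.18,0,0,0,0],[0,0,-0.18,0,0,0,0],[0,0,-0.18,0,0,0,0],[0,0,-0.18,0,0,0,0],[0,0,-0.18,0,0,0,0],[0,0,-0.06,0,0,0,0],[0,0,0,0,0,0,0],[0,0,0,0,0,0,0]]]'
python3 - <<'E'
from h import *
s=r.observe(); f=viewer.grab_frame('wrist'); print(s['tool_pos'],s['orientation'])
t=viewer.tip_of(f,'wheel_top')[:1]; print(t, onz(f,t[0]['position'],.099,s) if t else '')
print(proj(f,[.5785,.1136,.099],s))
v=np.array([-.0426*.953,.0426*.304,.013]); print('finger inner tip px',proj(f,s['tool_pos']+v,s))
cv2.imwrite('pics/d.png',cv2.resize(f['pixels'][...,::-1],(800,600),interpolation=cv2.INTER_CUBIC))
E
```

```text
t: 3.55
tool_pos: [0.6078, 0.1019, 0.1072]
orientation: [3.141, -0.0, 1.262]
ft_force: [0.4, -0.6, 0.4]
width: 0.0854
[0.60778887 0.10185719 0.10719187] [ 3.14073738e+00 -2.62241498e-04  1.26179835e+00]
[{'position': [215.6, 262.2], 'score': 0.8}] [0.57863352 0.11646554 0.099     ]
[217.38594395 266.96633176]
finger inner tip px [185.62725256 293.4767213 ]
```

View pics/d.png

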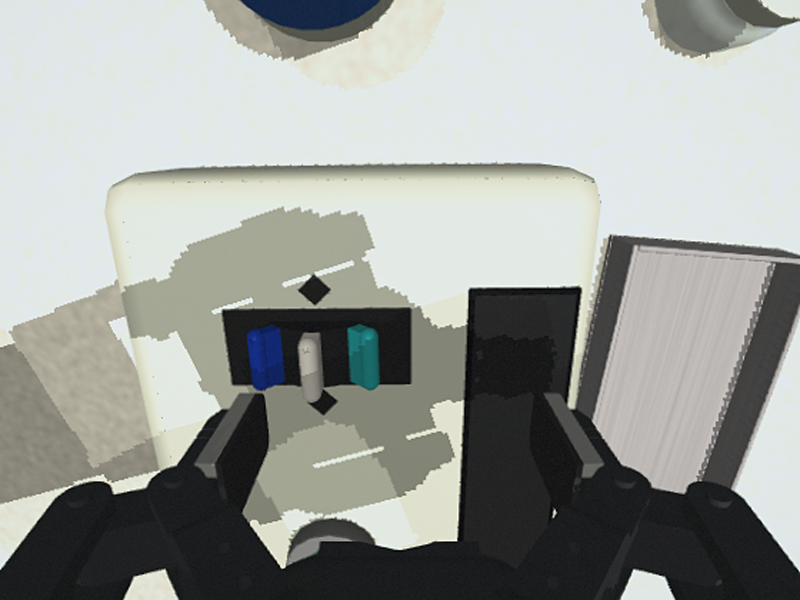

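```bash
python3 -m inch '[[[0.042,0.022,0,0,0,0,0],[0,0,-0.09,0,0,0,0],[0,0,-0.06,0,0,0,0],[0,0,-0.035,0,0,0,0],[0,0,0,0,0,0,0],[0,0,0,0,0,0,0]]]'
python3 - <<'E'
from h import *
s=r.observe(); f=viewer.grab_frame('wrist'); print(s['tool_pos'],s['ft_force'])
cv2.imwrite('pics/e.png',cv2.resize(f['pixels'][200:380,100:340,::-1],(800,600),interpolation=cv2.INTER_CUBIC))
E
```

```text
t: 4.15
tool_pos: [0.6136, 0.1058, 0.0784]
orientation: [-3.141, 0.0, 1.263]
ft_force: [0.2, -0.3, 1.0]
width: 0.0851
[0.61364928 0.10579623 0.07843984] [ 0.17785358 -0.3498237   0.95129761]
```

View pics/e.png

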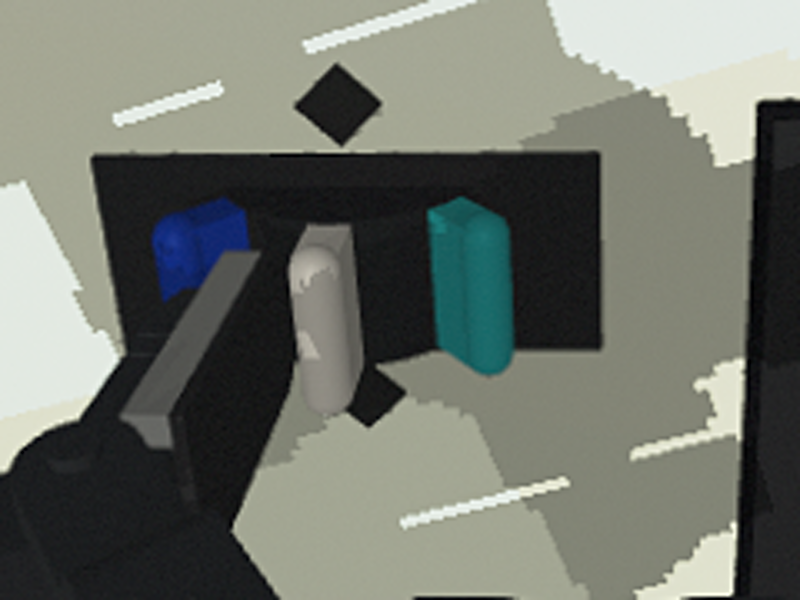

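```bash
python3 -m inch '[[[0.02,-0.0065,0,0,0,0,0],[0.02,-0.0065,0,0,0,0,0],[0.02,-0.0065,0,0,0,0,0]]]';python3 -m inch '[[[0.02,-0.0065,0,0,0,0,0],[0.02,-0.0065,0,0,0,0,0],[0.02,-0.0065,0,0,0,0,0],[0,0,0,0,0,0,0]]]'
python3 - <<'E'
from h import *
s=r.observe(); f=viewer.grab_frame('wrist'); print(s['tool_pos'],s['ft_force'])
cv2.imwrite('pics/g.png',cv2.resize(f['pixels'][200:380,100:340,::-1],(800,600),interpolation=cv2.INTER_CUBIC))
E
```

```text
t: 4.45
tool_pos: [0.6228, 0.103, 0.0789]
orientation: [-3.141, -0.0, 1.263]
ft_force: [-2.1, 1.8, -0.4]
width: 0.0858
t: 4.78
tool_pos: [0.6328, 0.0994, 0.0786]
orientation: [3.14, -0.0, 1.262]
ft_force: [-0.7, -0.4, 0.2]
width: 0.0856
[0.63283366 0.09935882 0.07861007] [-0.67584484 -0.35923964  0.17685775]
```

View pics/g.png

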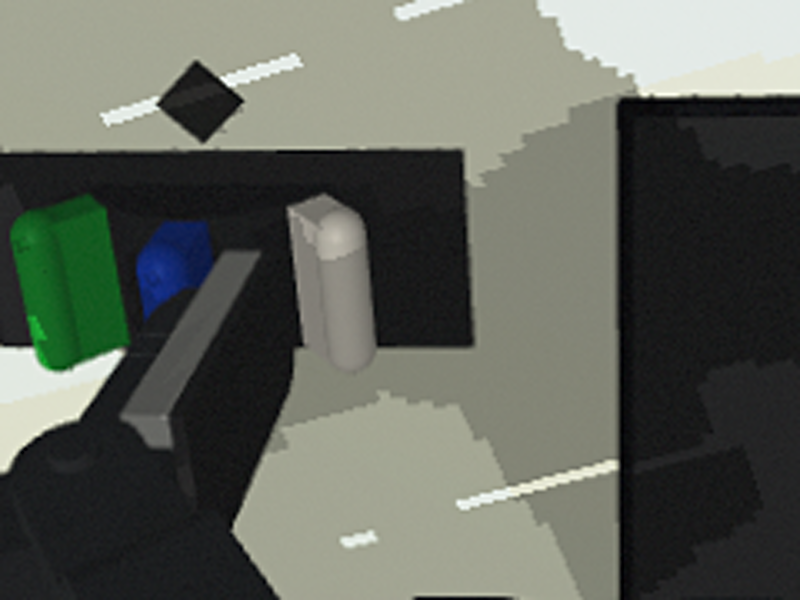

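One click done: blue is now at the pointers, and white has gone ahead, clear of the finger. I'll repeat the cycle.

```bash
cat > look.py <<'E'
import sys
from h import *
s=r.observe(); f=viewer.grab_frame('wrist'); print(s['t'],s['tool_pos'].round(4),s['ft_force'].round(1))
hsv=cv2.cvtColor(f['pixels'],cv2.COLOR_RGB2HSV)
T=proj(f,[.5787,.1165,.099],s); print('wheel_top px',T.round(0))
u,v=T.astype(int)
for n,lo,hi in (('blue',(110,120,40),(125,255,255)),('green',(50,120,40),(72,255,255)),('purple',(128,90,40),(165,255,255)),('yellow',(22,120,60),(34,255,255)),('red',(0,150,60),(8,255,255)),('turq',(82,120,50),(98,255,255))):
    m=cv2.inRange(hsv,lo,hi); k=np.zeros_like(m); k[max(0,v-55):v+35,max(0,u-80):u+80]=1; y,x=np.nonzero(m*k)
    if len(x)>20: print(n,len(x),x.mean().round(0)-u,y.mean().round(0)-v)
if len(sys.argv)>1: cv2.imwrite('pics/'+sys.argv[1],cv2.resize(f['pixels'][200:380,100:340,::-1],(800,600),interpolation=cv2.INTER_CUBIC))
E
python3 -m inch '[[[0,0,0.067,0,0,0,0],[0,0,0.067,0,0,0,0],[-0.043,0.014,0,0,0,0,0],[-0.043,0.014,0,0,0,0,0],[-0.043,0.014,0,0,0,0,0],[0,0,0,0,0,0,0]]]'; python3 look.py
python3 -m inch '[[[0,0,-0.067,0,0,0,0],[0,0,-0.067,0,0,0,0],[0,0,0,0,0,0,0]]]'; python3 look.py i.png
```

```text
t: 5.33
tool_pos: [0.6104, 0.1069, 0.0985]
orientation: [-3.14, 0.0, 1.264]
ft_force: [-0.2, -0.4, 0.3]
width: 0.0854
5.3333 [0.6104 0.1069 0.0985] [-0.2 -0.4  0.3]
wheel_top px [211. 280.]
blue 799 2.0 -7.0
green 859 -30.0 -18.0
t: 5.63
tool_pos: [0.6108, 0.106, 0.0754]
orientation: [-3.137, 0.002, 1.263]
ft_force: [-1.9, 0.7, 0.1]
width: 0.0856
5.6333 [0.6108 0.106  0.0754] [-1.9  0.7  0.1]
wheel_top px [199. 307.]
blue 1073 3.0 -9.0
green 482 -37.0 -33.0
```

View pics/i.png

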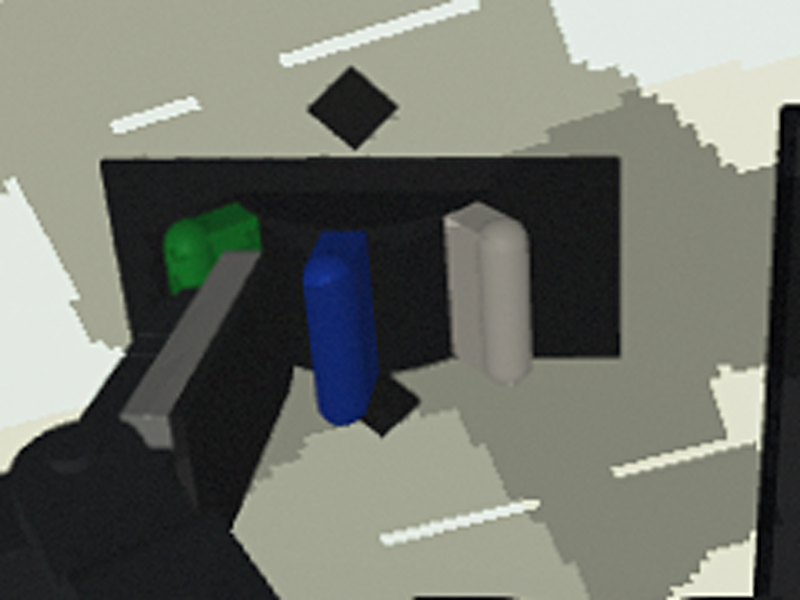

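Blue is upright at the pointers, with the finger behind it, but the tip is 3 mm lower than planned. I'll correct that first.

```bash
python3 -m inch '[[[0,0,0.01,0,0,0,0],[0,0,0,0,0,0,0]]]'
```

```text
t: 5.85
tool_pos: [0.6126, 0.1061, 0.0801]
orientation: [3.141, -0.0, 1.263]
ft_force: [0.7, -0.5, -0.2]
width: 0.0854
```

```bash
python3 -m inch '[[[0.0225,-0.0075,-0.01,0,0,0,0],[0.0225,-0.0075,0,0,0,0,0],[0.0225,-0.0075,0,0,0,0,0],[0.0225,-0.0075,0,0,0,0,0],[0.0225,-0.0075,0,0,0,0,0],[0.0225,-0.0075,0,0,0,0,0],[0,0,0,0,0,0,0]]]'; python3 look.py
python3 -m inch '[[[0,0,0.067,0,0,0,0],[0,0,0.067,0,0,0,0],[-0.043,0.014,0,0,0,0,0],[-0.043,0.014,0,0,0,0,0],[-0.043,0.014,0,0,0,0,0],[0,0,0,0,0,0,0]]]'; python3 look.py
python3 -m inch '[[[0,0,-0.05,0,0,0,0],[0,0,-0.05,0,0,0,0],[0,0,-0.03,0,0,0,0],[0,0,0,0,0,0,0],[0,0,0,0,0,0,0]]]'; python3 look.py
```

```text
t: 6.43
tool_pos: [0.6339, 0.0988, 0.0787]
orientation: [3.14, -0.0, 1.262]
ft_force: [-0.7, -0.4, 0.1]
width: 0.0856
6.4333 [0.6339 0.0988 0.0787] [-0.7 -0.4  0.1]
wheel_top px [147. 302.]
blue 1078 51.0 -18.0
green 507 3.0 -23.0
purple 1397 -28.0 -18.0
t: 6.98
tool_pos: [0.6113, 0.1064, 0.0984]
orientation: [-3.14, 0.001, 1.264]
ft_force: [-0.7, -0.3, -0.4]
width: 0.0852
6.9833 [0.6113 0.1064 0.0984] [-0.7 -0.3 -0.4]
wheel_top px [209. 280.]
blue 948 41.0 -14.0
green 783 2.0 -6.0
purple 855 -30.0 -18.0
t: 7.45
tool_pos: [0.6129, 0.1056, 0.0782]
orientation: [-3.14, 0.001, 1.263]
ft_force: [-0.2, 0.5, -0.1]
width: 0.0852
7.45 [0.6129 0.1056 0.0782] [-0.2  0.5 -0.1]
wheel_top px [196. 303.]
blue 1148 47.0 -19.0
green 1020 4.0 -9.0
purple 577 -36.0 -31.0
```

Green is on top, and the next push goes the same way.

```bash
python3 -m inch '[[[0.0225,-0.0075,0,0,0,0,0],[0.0225,-0.0075,0,0,0,0,0],[0.0225,-0.0075,0,0,0,0,0],[0.0225,-0.0075,0,0,0,0,0],[0.0225,-0.0075,0,0,0,0,0],[0.022,-0.006,0,0,0,0,0],[0,0,0,0,0,0,0]]]'; python3 look.py
python3 -m inch '[[[0,0,0.067,0,0,0,0],[0,0,0.067,0,0,0,0],[-0.043,0.014,0,0,0,0,0],[-0.043,0.014,0,0,0,0,0],[-0.043,0.014,0,0,0,0,0],[0,0,0,0,0,0,0]]]'; python3 look.py
python3 -m inch '[[[0,0,-0.05,0,0,0,0],[0,0,-0.05,0,0,0,0],[0,0,-0.03,0,0,0,0],[0,0,0,0,0,0,0],[0,0,0,0,0,0,0]]]'; python3 look.py j.png
```

```text
t: 8.08
tool_pos: [0.6348, 0.0987, 0.0794]
orientation: [3.139, -0.0, 1.262]
ft_force: [0.5, -0.4, 0.5]
width: 0.0853
8.0833 [0.6348 0.0987 0.0794] [ 0.5 -0.4  0.5]
wheel_top px [146. 302.]
green 1033 51.0 -18.0
purple 554 3.0 -22.0
yellow 1399 -28.0 -18.0
t: 8.63
tool_pos: [0.6121, 0.1062, 0.099]
orientation: [-3.14, 0.0, 1.264]
ft_force: [0.7, 0.8, -0.4]
width: 0.0851
8.6333 [0.6121 0.1062 0.099 ] [ 0.7  0.8 -0.4]
wheel_top px [208. 279.]
green 923 40.0 -15.0
purple 791 2.0 -7.0
yellow 845 -30.0 -18.0
t: 9.1
tool_pos: [0.6137, 0.1054, 0.0787]
orientation: [-3.14, 0.001, 1.263]
ft_force: [0.1, 1.1, -0.6]
width: 0.0857
9.1 [0.6137 0.1054 0.0787] [ 0.1  1.1 -0.6]
wheel_top px [194. 303.]
green 1130 47.0 -18.0
purple 1035 3.0 -9.0
yellow 617 -36.0 -30.0
```

View pics/j.png

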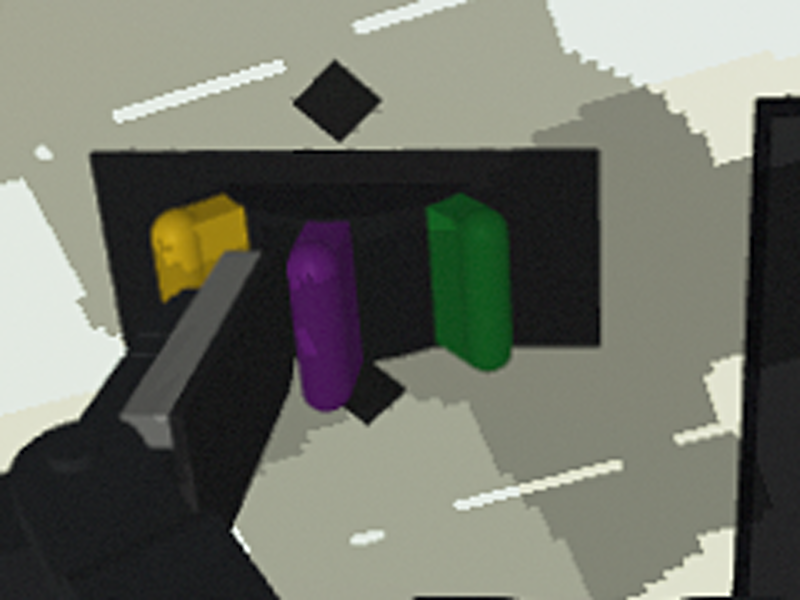

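Purple is on top, with yellow behind the finger. This is the last push, after which I'll lift straight up.

```bash
python3 -m inch '[[[0.0215,-0.007,0,0,0,0,0],[0.0215,-0.007,0,0,0,0,0],[0.0215,-0.007,0,0,0,0,0],[0.0215,-0.007,0,0,0,0,0],[0.0215,-0.007,0,0,0,0,0],[0.0215,-0.007,0,0,0,0,0],[0,0,0,0,0,0,0]]]'; python3 look.py
python3 -m inch '[[[0,0,0.067,0,0,0,0],[0,0,0.1,0,0,0,0],[0,0,0.15,0,0,0,0],[0,0,0.15,0,0,0,0],[0,0,0.15,0,0,0,0],[0,0,0,0,0,0,0],[0,0,0,0,0,0,0]]]'
python3 - <<'E'
from h import *
s=r.observe(); f=viewer.grab_frame('wrist'); print(s['tool_pos'],s['ft_force'])
for n,z in dict(wheel_top=.099,start_top=.093,console=0).items():
    for d in viewer.tip_of(f,n)[:1]: print(n,d['score'],np.round(d['position'],1),onz(f,d['position'],z,s).round(4))
hsv=cv2.cvtColor(f['pixels'],cv2.COLOR_RGB2HSV)
g=cv2.inRange(hsv,(50,120,40),(75,255,255)); n,l,st,c=cv2.connectedComponentsWithStats(g)
for i in range(1,n):
    if st[i,4]>60: print('green',c[i],st[i],onz(f,c[i],.093,s))
cv2.imwrite('pics/k.png',cv2.resize(f['pixels'][...,::-1],(800,600),interpolation=cv2.INTER_CUBIC))
E
```

```text
t: 9.73
tool_pos: [0.6348, 0.0987, 0.0801]
orientation: [3.139, -0.0, 1.262]
ft_force: [0.4, -0.4, 0.6]
width: 0.0852
9.7333 [0.6348 0.0987 0.0801] [ 0.4 -0.4  0.6]
wheel_top px [146. 301.]
purple 1040 50.0 -18.0
yellow 549 3.0 -21.0
red 1136 -29.0 -17.0
t: 10.37
tool_pos: [0.6342, 0.0993, 0.1747]
orientation: [3.137, -0.001, 1.263]
ft_force: [-1.1, -0.2, -1.0]
width: 0.0854
[0.63421357 0.09929338 0.17469971] [-1.08732309 -0.23628973 -1.02718387]
wheel_top 0.92 [196.6 226.2] [0.5782 0.1158 0.099 ]
start_top 0.76 [208.7 344.5] [0.5439 0.0106 0.093 ]
console 0.69 [238.2 238. ] [0.5781 0.0611 0.    ]
green [211.33333333 340.00851064] [196 326  32  29 705] [0.54781251 0.01434995 0.093     ]
```

View pics/k.png

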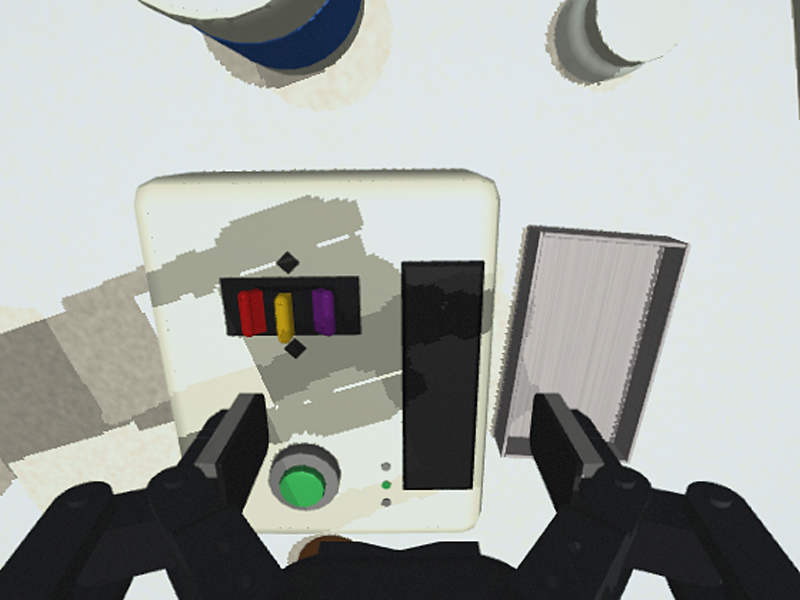

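Yellow stands between the pointers, at (284,317) in the 800×600 view. Next I'll bring the near finger over the green button at about world (0.545, 0.012).

```bash
python3 -m inch '[[[-0.073,-0.17,0,0,0,0,0],[-0.073,-0.17,0,0,0,0,0],[-0.073,-0.17,0,0,0,0,0],[-0.073,-0.17,0,0,0,0,0],[0,0,-0.117,0,0,0,0],[0,0,-0.117,0,0,0,0],[0,0,-0.117,0,0,0,0],[0,0,-0.117,0,0,0,0],[0,0,0,0,0,0,0],[0,0,0,0,0,0,0]]]'
python3 - <<'E'
from h import *
s=r.observe(); f=viewer.grab_frame('wrist'); print(s['tool_pos'],s['ft_force'])
print(proj(f,[.545,.012,.093],s))
cv2.imwrite('pics/l.png',cv2.resize(f['pixels'][...,::-1],(800,600),interpolation=cv2.INTER_CUBIC))
E
```

```text
t: 11.4
tool_pos: [0.5887, -0.0027, 0.1008]
orientation: [-3.138, 0.001, 1.263]
ft_force: [-0.3, -1.0, 0.6]
width: 0.0856
[ 0.58870644 -0.00273141  0.1008024 ] [-0.25681254 -0.96060226  0.64649209]
[189.59582524 269.65948293]
```

View pics/l.png

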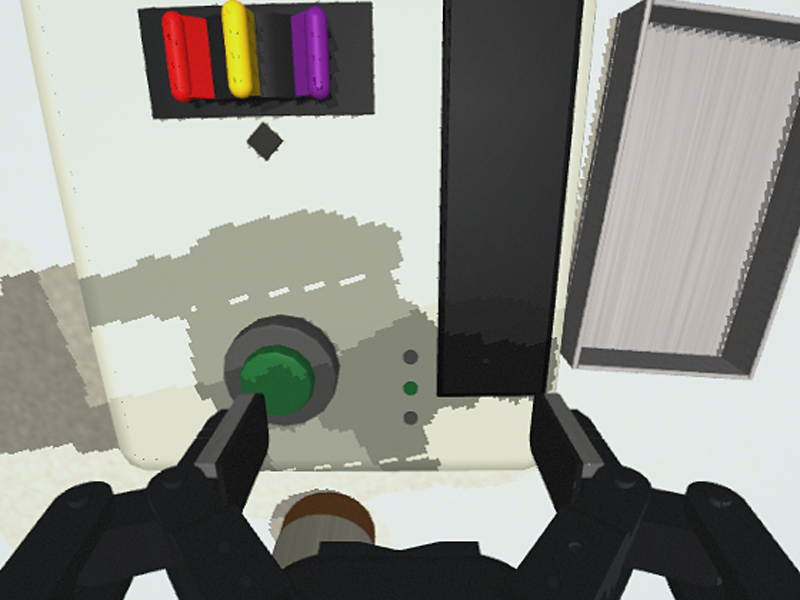

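```bash
python3 -m inch '[[[0.02,0.008,-0.06,0,0,0,0],[0,0,-0.06,0,0,0,0],[0,0,0,0,0,0,0]]]'; python3 -m inch '[[[0,0,-0.02,0,0,0,0],[0,0,-0.01,0,0,0,0],[0,0,0,0,0,0,0]]]';python3 -m inch '[[[0,0,-0.01,0,0,0,0],[0,0,0,0,0,0,0]]]'
```

```text
t: 11.7
tool_pos: [0.5919, -0.0013, 0.0825]
orientation: [-3.14, 0.0, 1.263]
ft_force: [-0.9, -0.4, -0.4]
width: 0.0856
t: 11.95
tool_pos: [0.5926, -0.0016, 0.0795]
orientation: [3.142, -0.0, 1.263]
ft_force: [-0.9, 0.9, 0.5]
width: 0.0854
t: 12.12
tool_pos: [0.5927, -0.0015, 0.0782]
orientation: [3.141, -0.0, 1.263]
ft_force: [-0.4, 0.7, 1.2]
width: 0.0853
```

```bash
python3 -m inch '[[[0,0,-0.01,0,0,0,0],[0,0,-0.01,0,0,0,0],[0,0,0,0,0,0,0]]]';python3 -m inch '[[[0,0,-0.01,0,0,0,0],[0,0,0,0,0,0,0]]]'
```

```text
t: 12.37
tool_pos: [0.5927, -0.0016, 0.0751]
orientation: [3.141, -0.0, 1.263]
ft_force: [-1.5, 0.9, 4.6]
width: 0.0855
t: 12.53
tool_pos: [0.5927, -0.0016, 0.0739]
orientation: [3.141, -0.0, 1.263]
ft_force: [-1.4, 0.4, 4.5]
width: 0.0854
```

```bash
python3 -m inch '[[[0,0,-0.01,0,0,0,0],[0,0,0,0,0,0,0]]]';python3 -m inch '[[[0,0,-0.008,0,0,0,0],[0,0,0,0,0,0,0]]]'
```

```text
t: 12.7
tool_pos: [0.5927, -0.0016, 0.0738]
orientation: [3.141, -0.0, 1.263]
ft_force: [-4.0, 0.5, 15.7]
width: 0.0854
t: 12.87
tool_pos: [0.5928, -0.0015, 0.0738]
orientation: [3.14, -0.0, 1.263]
ft_force: [-6.9, 1.6, 24.4]
width: 0.0853
```

It hit a firm stop at 24 N, so the button is down. I'll release it straight up and check.

```bash
python3 -m inch '[[[0,0,0.05,0,0,0,0],[0,0,0.1,0,0,0,0],[0,0,0.2,0,0,0,0],[0,0,0.2,0,0,0,0],[0,0,0.2,0,0,0,0],[0,0,0.2,0,0,0,0],[0,0,0,0,0,0,0],[0,0,0,0,0,0,0],[0,0,0,0,0,0,0]]]'
python3 - <<'E'
from h import *
s=r.observe(); ims=[]
for c in ('wrist','scene'):
    f=viewer.grab_frame(c); ims.append(f['pixels'][...,::-1])
    for n,z in dict(wheel_top=.099,start_top=.093,console=0,pump_mid=.0825,wipes_mid=.072,jar_mid=.03,tray_in=.002).items():
        for d in viewer.tip_of(f,n)[:1]: print(c,n,d['score'],onz(f,d['position'],z,s).round(4))
cv2.imwrite('pics/m.png',cv2.resize(np.hstack(ims),(800,300)))
E
```

```text
t: 13.62
tool_pos: [0.5921, -0.0016, 0.2123]
orientation: [-3.14, 0.0, 1.263]
ft_force: [0.5, 0.1, -0.8]
width: 0.0857
wrist wheel_top 0.8 [0.5789 0.1151 0.099 ]
wrist start_top 0.71 [0.5449 0.0127 0.093 ]
wrist console 0.68 [0.5775 0.0599 0.    ]
wrist pump_mid 0.75 [ 0.4934 -0.1395  0.0825]
wrist tray_in 0.95 [0.7418 0.0063 0.002 ]
scene wheel_top 0.89 [0.5889 0.1163 0.099 ]
scene start_top 0.61 [0.5392 0.0117 0.093 ]
scene console 0.78 [0.573  0.0673 0.    ]
scene pump_mid 0.68 [ 0.4928 -0.1406  0.0825]
scene wipes_mid 0.86 [0.6297 0.2811 0.072 ]
scene jar_mid 0.64 [0.8013 0.1946 0.03  ]
scene tray_in 0.73 [0.7373 0.0142 0.002 ]
```

View pics/m.png

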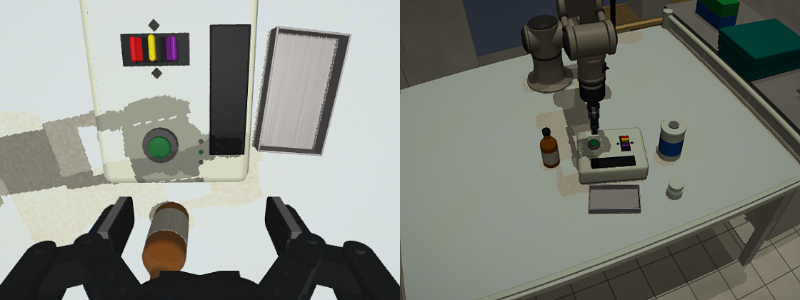

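Yellow is still between the pointers at (154,48), the button is up at (159,146), nothing has moved beyond measuring noise, and the arm is clear. I'm handing in.

```bash
python3 -c "
from plant import r
print(r.sign_off())"
```

```text
the job is handed in; nothing more can be done
None
```

I turned the thumbwheel four clicks with one fingertip (white, blue, green, purple, yellow). I then pressed the green start button to its stop, lifted off and handed the job in at about 14 s. `sign_off` gives no verdict, so success rests on the checks below.

- **Wheel:** the last pictures show the yellow rib between the pointers, both before and after the button press.
- **Button:** the tip stopped firmly at a tool height of 73.8 mm with about 24 N on it. I had felt the button from about 79 mm, so it travelled roughly 5 to 6 mm. The limit is 4.5 mm and I had no direct reading of the joint. In the last picture it looks up again.
- **Other things:** between the first and last scene-camera pictures, the reported positions differ by under 13 mm. The console differs by 12 mm and the jar, bottle and tray by 7 to 9 mm. I put this down to network noise: the wheel position, measured close up from the wrist camera, agreed within about 2 mm throughout. I saw no sign that anything moved.
- **Disagreements:** the cameras differed by up to about 14 mm on the button and wheel early on, so I used the wrist camera for the work itself. The first overhead measurement gave a wheel-to-button distance of 105 mm instead of 110 mm.

The arm was raised clear with no contact force when I handed in.

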